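Dock the coin gauge in the clear slot

TASK

Pick up the red-handled coin tester gauge and put it away in the sloping blue dock, sliding its flat blade fully home into a slot. One of the two slots has coins jammed deep inside where they cannot be seen, so if the blade stops short, draw it out and use the other slot. Let go of the gauge, and leave the other things on the shelf where they are.

Things in the scene. Friction and masses are not known exactly. Their poses are not given: they have to be found in the camera images.
- gauge: coin tester gauge lying flat: red block handle 60 mm long (x), 22 wide (y), 24 high (z), 110 to 210 g, with a flat nickel blade 95 mm long, 40 wide, 5 thick out of one end, its underside level with the handle's. Origin under the middle of the handle; x along the blade to its tip, z up. The blade spans x = 30 to 125 mm
- gauge_tip (a point): middle of the blade's leading edge, 125 mm ahead of the gauge's origin and 2.5 mm above its underside; axes as the gauge's
- dock: fixed gauge dock: blue block on a 150 x 150 mm steel foot; its deck, 128 mm across and 87 mm long, slopes down 20 degrees away from the front. Two equal flat slots side by side in its front, a yellow stripe above each. Origin at the centre of the foot's underside; front faces -x. The deck's top lies 12 mm above the slots' middle
- slot_left (a point): mouth centre of the slot on the dock's +y side, 85 mm above the shelf. x points into it, 20 degrees downward; y along its 44 mm width, z across its 7.5 mm thin side. 75 mm deep: with the blade right in, the handle stops 20 mm before the mouth. Flared lips reach 10 mm out, widening it 8 mm above and below, 3 mm each side. Jammed coins stop the blade 40 mm in
- slot_right (a point): the same for the slot on the dock's -y side, 64 mm from the other
- lens_cap: black plastic dome lens cap, 64 mm across, 27 mm high, origin at the centre of its underside
- pulley: steel drive pulley lying flat, 56 mm across, 32 mm high with its hub, origin at the centre of its underside
- fuse_holder: green glass fuse on a black base, 56 x 24 x 26 mm, origin at the centre of its underside
- screwdriver: screwdriver lying on the shelf, about 200 mm long
- can: grey can with a yellow band, 52 mm across, 85 mm high, origin at the centre of its underside
- collar: brass ring lying flat, 44 mm across, 12 mm high
Things that resemble listed ones, but are neither listed nor needed, are in the scene too. Of the things like the gauge, leave any that is orange; of the rest the smaller one is meant.

How it is judged:
By the outcome, as a careful person would: the job done as asked, in the order asked, and still so for the second after the job is handed in, with the robot touching nothing.
It also fails if it takes over 51 s, if anything falls off the work surface, if the arm or the gripper's body presses on something with over 40 N, if the wrist force passes 120 N, or if a joint passes its speed limit or range.

ROBOT

A 7-joint arm with a two-finger parallel gripper is mounted at the origin on the work surface. World frame = base frame: x ahead of the robot, y to its left, z up, the work surface at z = 0. Lengths are in m, angles in rad, forces in N, time in s.
With the tool pointing down it reaches from about 0.425 to 0.875 m from the base axis. Payload 8.4 kg.
Tool frame: the origin (TCP) lies at the centre of the arm's flange, where the gripper is bolted on; the fingertips stand 182 mm ahead of it and the grasp point (between the pads) lies 164 mm ahead of it; z points along the fingers, y is the line along which they close (so a half turn about z gives the same grasp; the last joint's range is limited). The gripper opens to 87 mm and grips with 3 to 60 N. Pads are 19 mm wide; open, the fingers measure 117 mm over their backs; the gripper's body (75 mm by 190 mm) begins 51 mm behind the grasp point.
Start: joints at [-1.35, 0.333, 0.04, 1.465, -0.013, 1.343, -0.059], TCP at [0.204, 0.617, 0.405] pointing down, gripper open.
Joint ranges: [-2.58, 2.58], [-0.38, 2.09], [-1.3, 1.39], [0.25, 2.4], [-1.5, 4.64], [0.08, 2.09], [-2.65, 2.65]. Speed limits (rad/s): [2.22, 2.22, 2.79, 2.79, 3.14, 3.14, 3.14].

INTERFACE

Orientations are given as a unit quaternion [w, x, y, z].
In Python, from cell import arm gives the robot as it stands. The module is installed in compiled form; this text tells all that it offers.
- The arm moves only by the tool arm_command, never from a script. Its argument "motion" is a list of rows, each a list of 5 numbers: the shift along the world's x, y, z in mm, then the turn about the world's z in degrees, then the opening, from -1 (shut) to 1 (fully open). A call has 1 to 8 rows; each row is the pose to reach, as a shift and turn from the pose commanded when the call began; what a row does not reach only later rows make up. A row lasts 1/10 s, in which the tool goes at most 50 mm and 8.59 degrees, less where a joint would pass 70% of its speed; a pose out of reach is approached as far as the arm can. A call with a gripper value outside its range is refused whole. The fingers move at their own pace and stop on an object; "grip_force" is the grip in N (left out, the last holds). Time passes only in rows, so rows that repeat a pose let the fingers close. It gives the time, the measured TCP pose, the force, the opening and the grip force at its end, in the units of the state.
- arm.state(): the state, without advancing time (a new reading comes with each control period).
- arm.read_camera(name): name is "side" or "top" or "wrist"; returns a dict with "pixels" (420x560x3 uint8, blue, green, red), "depth" (420x560 float32, m along the optical axis (not along the pixel's ray), 0 where there is no reading), "fx", "fy", "cx", "cy" (pixels), "world_to_cam" (4x4, takes a point from world to camera coordinates). Camera axes: x right, y down, z forward; pixel columns grow to the right and rows downward; lengths in m; the calibration is good to about 2 mm. The wrist camera is an equidistant fisheye: a pixel r from the principal point sees the ray r / f radians off the axis. A picture is of the moment at which its call begins.
- arm.close_job(): hands the job in; it is judged then, once.
The state is a dict: "time": time; "q": joint angles; "qvel": joint speeds; "effort": joint torques, N m; "tcp_pos": TCP position; "orientation": TCP orientation; "contact_force": force on the tool from outside, world axes, zero at the start; "wrist_torque": the same for the moment, N m; "gripper_width": finger opening in m; "finger_force": force on a finger pad.
Only numpy, scipy, OpenCV 4.12 (cv2) and the standard library are available. Lean on these libraries where they do the work, as an engineer would, in place of code of your own. Each camera call takes 0.05 s, during which the arm holds its last target. There are 200 camera calls.

## Working session

There is one attempt and no reset: what is moved stays moved. The work goes in short steps, Python scripts to look and compute and a tool call to move; the robot and the scene stay as the last step left them, time stands still between calls to the robot, and variables do not carry over. Pictures are saved under pics/ and viewed, at most 10 in all, crops included, and the job is handed in when it is done.

Besides the shell and the picture viewer there is one more tool, called after "Emit:" as name(argument=value, ...) on one line, values as JSON. arm_command: Moves the arm, as the interface text tells. Its arguments: {"type":"object","properties":{"motion":{"type":"array"},"grip_force":{"type":"number"}},"required":["motion"]}

```bash
ls; mkdir -p pics
cat > h.py <<'E'
import numpy as np, cv2
from cell import arm
def snap(n,tag):
    c=arm.read_camera(n); cv2.imwrite(f'pics/{tag}.png',c['pixels']); np.savez(f'pics/{tag}.npz',**{k:c[k] for k in c}); return c
def load(tag): return dict(np.load(f'pics/{tag}.npz'))
def ray(c,u,v,fish=False):
    x=(u-c['cx'])/c['fx'];y=(v-c['cy'])/c['fy']
    if fish:
        r=np.hypot(x,y)+1e-12; d=np.array([x/r*np.sin(r),y/r*np.sin(r),np.cos(r)])
    else: d=np.array([x,y,1.])
    M=np.linalg.inv(c['world_to_cam']); return M[:3,3],M[:3,:3]@d
def atz(c,u,v,z,fish=False):
    o,d=ray(c,u,v,fish); return o+d*(z-o[2])/d[2]
def dep(c,u,v,fish=False):
    o,d=ray(c,u,v,fish)
    M=c['world_to_cam'][:3,:3]; zc=(M@d)[2]
    return o+d*c['depth'][int(round(v)),int(round(u))]/zc
def tri(p1,p2):
    (a,d),(b,e)=p1,p2; d=d/np.linalg.norm(d);e=e/np.linalg.norm(e)
    s=np.linalg.lstsq(np.stack([d,-e],1),b-a,rcond=None)[0]
    p,q=a+s[0]*d,b+s[1]*e; return (p+q)/2,np.linalg.norm(p-q)
E
python3 - <<'E'
from h import *
print(arm.state())
a=snap('top','top0');b=snap('side','side0');snap('wrist','wrist0')
cv2.imwrite('pics/s0.png',b['pixels'])
E
```

```text
pics
{'time': 0.0, 'q': array([-1.35023468,  0.3338854 ,  0.03987123,  1.46626441, -0.01339259,
        1.3433203 , -0.05847536]), 'qvel': array([ 1.85500286e-03,  1.28424120e-03,  9.91690684e-05,  3.18811185e-04,
        1.40848988e-03,  5.70207608e-04, -5.51965462e-04]), 'effort': array([ 6.59044163e-04, -6.56340408e+01,  1.33557558e+00, -4.03794622e+01,
       -5.97562571e-02,  4.47341474e-02,  1.62617830e-04]), 'tcp_pos': array([0.20427375, 0.61687665, 0.40387886]), 'orientation': array([-7.12715464e-05,  1.59194770e-01,  9.87246867e-01, -8.02645456e-04]), 'contact_force': array([-0.20909871, -0.0155718 ,  0.62332683]), 'wrist_torque': array([-0.03256313,  0.03067533,  0.01507042]), 'finger_force': 0.0, 'gripper_width': 0.08733058268546781}
```

View pics/top0.png

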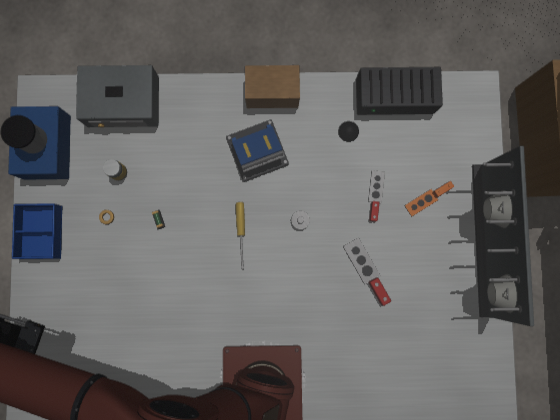

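View pics/side0.png

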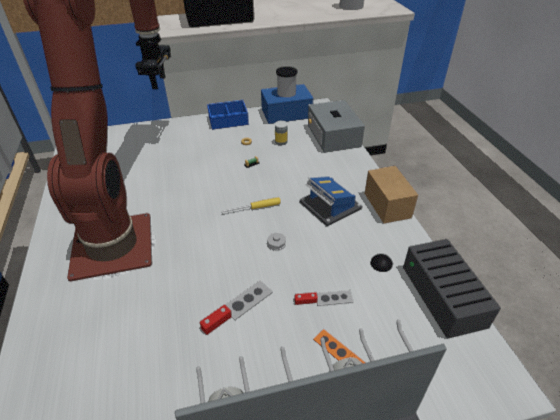

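The top view has +x up and +y to the left. The dock is at (257,150) with its front facing the robot. The small red gauge has its handle at about (375,212) and its blade tip at about (377,172). The larger red gauge at (370,272) and the orange one are lookalikes. I'll enlarge the top view and measure.

Run:
```python
from h import *
c=load('top0');s=load('side0')
p=c['pixels'];a=cv2.resize(p[115:185,220:295],None,fx=5.3,fy=5.3,interpolation=2);b=cv2.resize(p[160:230,350:425],None,fx=5.3,fy=5.3,interpolation=2)
q=s['pixels'];d=cv2.resize(q[170:225,295:370],(397,291),interpolation=2);e=cv2.resize(q[275:315,285:360],(397,212),interpolation=2)
im=np.zeros((600,796,3),np.uint8)
im=np.vstack([np.hstack([a,b])[:371],np.hstack([d[:229],np.vstack([e,np.zeros((79,397,3),np.uint8)])[:229]])])[:600]
cv2.imwrite('pics/crop0.png',im); print(im.shape,a.shape)
for uv in [(375,212),(375,205),(377,190),(377,175),(247,152),(267,143),(257,135),(265,162),(232,170),(383,192)]: print(uv,dep(c,*uv).round(4))
# red mask small gauge
hsv=cv2.cvtColor(p,cv2.COLOR_BGR2HSV)
m=cv2.inRange(hsv,(0,150,80),(4,255,255))|cv2.inRange(hsv,(174,150,80),(180,255,255))
m[:195]=0;m[228:]=0;m[:,:365]=0;m[:,390:]=0
print(cv2.minAreaRect(cv2.findNonZero(m)))
```

```text
Traceback (most recent call last):
ValueError: all the input array dimensions except for the concatenation axis must match exactly, but along dimension 1, the array at index 0 has size 796 and the array at index 1 has size 794
```

Run:
```python
from h import *
c=load('top0');s=load('side0')
p=c['pixels'];q=s['pixels']
R=lambda i,r,k,w,h: cv2.resize(i[r:r+h,k:k+w],(400,300),interpolation=2)
im=np.vstack([np.hstack([R(p,115,220,80,60),R(p,165,340,80,60)]),np.hstack([R(q,170,290,80,60),R(q,265,285,80,60)])])
cv2.imwrite('pics/crop0.png',im)
for uv in [(375,212),(375,205),(377,190),(377,175),(247,152),(267,143),(257,135),(265,162),(232,170),(383,192)]: print(uv,dep(c,*uv).round(4))
hsv=cv2.cvtColor(p,cv2.COLOR_BGR2HSV)
m=cv2.inRange(hsv,(0,150,80),(4,255,255))|cv2.inRange(hsv,(174,150,80),(180,255,255))
m[:195]=0;m[228:]=0;m[:,:365]=0;m[:,390:]=0
print(cv2.minAreaRect(cv2.findNonZero(m)))
```

```text
(375, 212) [ 0.5052 -0.3446  0.0286]
(375, 205) [ 0.526  -0.3448  0.0309]
(377, 190) [ 0.5744 -0.3568  0.0075]
(377, 175) [ 0.62   -0.3576  0.0102]
(247, 152) [0.6789 0.0341 0.0857]
(267, 143) [ 0.7056 -0.0243  0.083 ]
(257, 135) [0.7334 0.005  0.0678]
(265, 162) [ 0.6495 -0.0179  0.0826]
(232, 170) [ 0.6417  0.0837 -0.    ]
(383, 192) [ 0.5685 -0.3755  0.0042]
((378.0, 207.0), (0.0, 0.0), 0.0)
```

View pics/crop0.png

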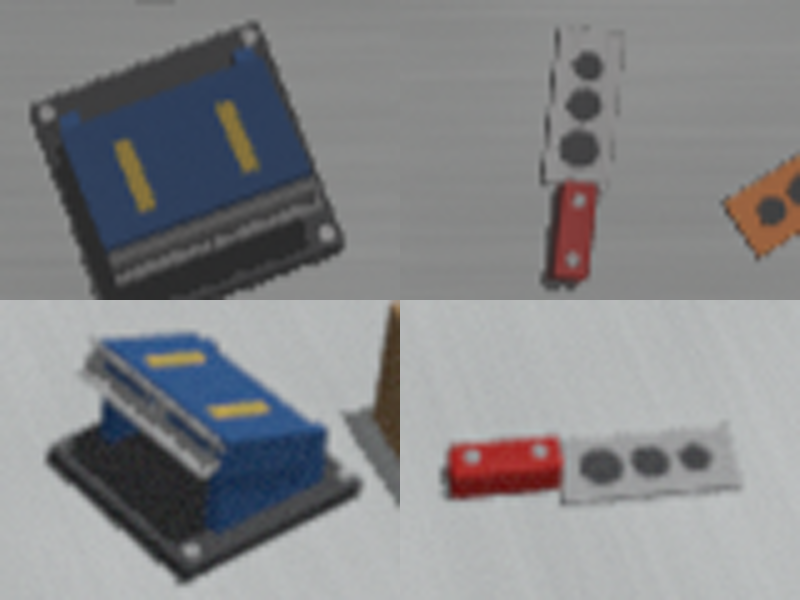

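The crop shows the dock with two yellow stripes at full-image pixels (247.2,150.2) and (267.6,142.4). Its lips face down and to the right. The gauge handle runs from (374,220.6) to (375.8,201.4), and the tip is at (378,171).

Run:
```python
from h import *
c=load('top0');s=load('side0')
T=lambda u,v:(220+u/5,115+v/5); G=lambda u,v:(340+(u-400)/5,165+v/5)
SD=lambda u,v:(290+u/5,170+(v-300)/5); SG=lambda u,v:(285+(u-400)/5,265+(v-300)/5)
P=lambda n,a,b: print(n,*[x.round(4) for x in tri(ray(c,*a),ray(s,*b))])
P('stripeL',T(136,176),SD(175,359)); P('stripeR',T(238,137),SD(240,410))
P('deck near R',T(313,178),SD(217,448)); P('deck near L',T(108,248),SD(105,342))
P('tipR',G(622,34),SG(740,486));P('tipL',G(557,28),SG(728,425))
P('screw1',G(580,200),SG(540,451));P('screw2',G(573,259),SG(470,457))
for f in [(42,108),(250,24),(333,250)]: print('foot screw',atz(c,*T(*f),.012).round(4))
for cam in (c,s):
  hsv=cv2.cvtColor(cam['pixels'],cv2.COLOR_BGR2HSV)
  m=cv2.inRange(hsv,(100,120,50),(125,255,255))|cv2.inRange(hsv,(18,120,80),(32,255,255))
  vs,us=np.nonzero(m)
  X=np.array([dep(cam,u,v) for u,v in zip(us,vs)])
  X=X[(abs(X[:,0]-.69)<.1)&(abs(X[:,1]-.005)<.1)&(X[:,2]>.04)]
  for i in range(4):
    A=np.c_[X[:,:2],np.ones(len(X))];k=np.linalg.lstsq(A,X[:,2],rcond=None)[0];r=A@k-X[:,2];X=X[abs(r)<max(.004,1.5*r.std())]
  print('plane',k,'slope',np.degrees(np.arctan(np.hypot(*k[:2]))),'dir yaw',np.degrees(np.arctan2(-k[1],-k[0])),len(X),r.std())
print(atz(c,*G(579,182),.024),atz(c,*G(570,278),.024),atz(c,*G(590,30),.005),atz(c,*G(578,184),.005))
```

```text
stripeL [0.6855 0.0336 0.0809] 0.0005
stripeR [ 0.7083 -0.0262  0.0805] 0.0008
deck near R [ 0.6792 -0.069   0.0907] 0.0035
deck near L [0.6417 0.0495 0.0915] 0.0018
tipR [ 0.6295 -0.3818  0.0021] 0.0031
tipL [ 0.6358 -0.3426  0.0023] 0.0013
screw1 [ 0.5267 -0.3491  0.024 ] 0.0001
screw2 [ 0.4907 -0.3437  0.0241] 0.0012
foot screw [0.7429 0.0934 0.012 ]
foot screw [ 0.7941 -0.0341  0.012 ]
foot screw [ 0.6533 -0.083   0.012 ]
plane [-0.3377436  -0.13142326  0.31959542] slope 19.92114894544209 dir yaw 21.262076342924765 751 0.002085087400825019
plane [-0.35914776 -0.09630469  0.33194272] slope 20.396925958498596 dir yaw 15.01061817480871 333 0.0025487327718866104
[ 0.53762169 -0.34884454  0.024     ] [ 0.47986628 -0.34174124  0.024     ] [ 0.63322093 -0.362081    0.005     ] [ 0.53864257 -0.35194448  0.005     ]
```

Emit:
arm_command(motion=[[296,-417,0,11,1],[296,-417,0,11,1],[296,-417,0,11,1],[296,-417,0,11,1],[296,-417,0,11,1],[296,-417,0,11,1],[296,-417,0,11,1],[296,-417,0,11,1]], grip_force=30)

```text
time: 0.95
tcp_pos: [0.4366, 0.2889, 0.4048]
orientation: [0.0, 0.064, 0.998, 0.0]
contact_force: [2.1, -0.0, 1.3]
gripper_width: 0.087
finger_force: 0.0
```

Emit:
arm_command(motion=[[73,-636,-50,0,1],[73,-636,-50,0,1],[73,-636,-50,0,1],[73,-636,-50,0,1],[73,-636,-50,0,1],[73,-636,-50,0,1],[73,-636,-50,0,1],[73,-636,-50,0,1]])

```text
time: 1.75
tcp_pos: [0.481, -0.1074, 0.3736]
orientation: [0.0, 0.064, 0.998, 0.0]
contact_force: [0.5, 0.7, -0.3]
gripper_width: 0.0871
finger_force: 0.0
```

Emit:
arm_command(motion=[[28,-239,-54,0,1],[28,-239,-54,0,1],[28,-239,-54,0,1],[28,-239,-54,0,1],[28,-239,-54,0,1],[28,-239,-54,0,1]])

```text
time: 2.35
tcp_pos: [0.507, -0.3504, 0.3176]
orientation: [-0.002, 0.068, 0.998, -0.002]
contact_force: [-0.1, 0.5, -0.3]
gripper_width: 0.0866
finger_force: 0.0
```

Run:
```python
from h import *
s=arm.state();print(s['time'],s['tcp_pos'],s['orientation'],s['q'])
c=snap('wrist','w1');print(c['fx'],c['cx'],c['cy'],np.linalg.inv(c['world_to_cam']).round(3))
```

```text
2.35 [ 0.50699826 -0.35041915  0.31756251] [-0.00202396  0.06778638  0.99769597 -0.00191323] [-0.09965742  0.41134301  0.80796121  1.69048093 -0.31234419  1.17746224
  2.22338091]
325.19226210127806 276.1802219669014 206.91504648063574 [[ 0.135  0.956  0.26   0.434]
 [ 0.991 -0.129 -0.04  -0.339]
 [-0.005  0.263 -0.965  0.298]
 [ 0.     0.     0.     1.   ]]
```

View pics/w1.png

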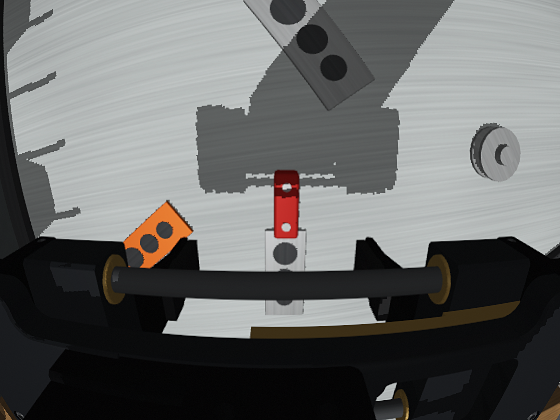

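The wrist view shows the handle between the fingers. Its screws are at about (287,187) and (286,227), and the front edge runs from (275,237) to (299,237).

Run:
```python
from h import *
c=load('w1');t=load('top0')
G=lambda u,v:(340+(u-400)/5,165+v/5)
a=atz(c,287,187,.024,1);b=atz(c,286.2,227,.024,1)
print(a,b,(a+b)/2,np.degrees(np.arctan2(*(b-a)[1::-1])))
for w,g in [((287,187),(573,259)),((286.2,227),(580,200))]: print(tri(ray(c,*w,True),ray(t,*G(*g))))
for uv in [(275,237),(299,237),(265,229),(306,229),(266,314),(303,315)]: print(atz(c,*uv,.024 if uv[1]==237 else .005,1))
```

```text
[ 0.49146956 -0.33916318  0.024     ] [ 0.52734753 -0.34443317  0.024     ] [ 0.50940855 -0.34179818  0.024     ] -8.356226036923102
(array([ 0.4886911 , -0.33976737,  0.0419441 ]), np.float64(0.0022640557331794465))
(array([ 0.52442153, -0.34547596,  0.03579375]), np.float64(0.0032508490526258612))
[ 0.53542922 -0.35559183  0.024     ]
[ 0.5383428  -0.33420614  0.024     ]
[ 0.53314042 -0.36505628  0.005     ]
[ 0.5383963  -0.32627952  0.005     ]
[ 0.62905942 -0.37831137  0.005     ]
[ 0.63584319 -0.33922082  0.005     ]
```

Emit:
arm_command(motion=[[0,0,-45,0,1],[0,0,-90,0,1],[0,0,-120,0,1],[0,0,-134,0,1],[0,0,-134,0,1]])

```text
time: 2.9
tcp_pos: [0.5096, -0.3432, 0.185]
orientation: [-0.001, 0.063, 0.998, 0.001]
contact_force: [-0.5, 0.3, 0.9]
gripper_width: 0.0871
finger_force: 0.0
```

Emit:
arm_command(motion=[[0,0,0,0,-1],[0,0,0,0,-1],[0,0,0,0,-1],[0,0,0,0,-1],[0,0,0,0,-1],[0,0,0,0,-1]])

```text
time: 3.5
tcp_pos: [0.5094, -0.3444, 0.1857]
orientation: [0.0, 0.064, 0.998, -0.0]
contact_force: [0.2, 0.1, 0.1]
gripper_width: 0.047
finger_force: 0.0
```

Emit:
arm_command(motion=[[0,0,0,0,-1],[0,0,0,0,-1],[0,0,0,0,-1],[0,0,0,0,-1],[0,0,0,0,-1],[0,0,0,0,-1]])

```text
time: 4.1
tcp_pos: [0.5093, -0.3443, 0.1856]
orientation: [-0.0, 0.064, 0.998, 0.0]
contact_force: [-0.1, 0.8, -0.5]
gripper_width: 0.0216
finger_force: 30.0
```

Emit:
arm_command(motion=[[0,0,20,0,-1],[0,0,60,0,-1],[0,0,105,0,-1],[0,0,150,0,-1],[10,30,150,3,-1],[30,70,150,7,-1],[50,110,150,12,-1],[70,150,150,17,-1]])

```text
time: 4.9
tcp_pos: [0.5797, -0.1928, 0.3357]
orientation: [0.0, -0.086, 0.996, 0.0]
contact_force: [1.0, 0.1, -1.3]
gripper_width: 0.0218
finger_force: 30.0
```

Emit:
arm_command(motion=[[20,40,0,4,-1],[40,80,0,8,-1],[60,120,0,11,-1],[85,160,0,11,-1],[102,192,0,11,-1],[102,192,0,11,-1],[102,192,0,11,-1]])

```text
time: 5.6
tcp_pos: [0.6814, -0.0014, 0.3348]
orientation: [-0.001, -0.18, 0.984, -0.0]
contact_force: [0.3, -1.3, -1.5]
gripper_width: 0.0217
finger_force: 30.0
```

Run:
```python
from h import *
s=arm.state();print(s['time'],s['tcp_pos'],s['orientation'],s['q'],s['gripper_width'])
c=snap('wrist','w2');d=snap('side','s2')
R=lambda i,r,k,w,h,W: cv2.resize(i[r:r+h,k:k+w],(W,300),interpolation=2)
im=np.vstack([np.hstack([R(c['pixels'],130,120,320,240,400),R(d['pixels'],130,270,120,90,400)])])
cv2.imwrite('pics/v2.png',np.vstack([c['pixels'][80:330], R(d['pixels'],130,270,140,90,560)]))
```

```text
5.6 [ 0.68140454 -0.00138362  0.33477301] [-6.95236310e-04 -1.80380732e-01  9.83596581e-01 -2.71939328e-04] [-0.49109405  0.48853053  0.59723625  1.49071035 -0.28091736  1.25022315
  2.0742715 ] 0.02173063892784497
```

View pics/v2.png

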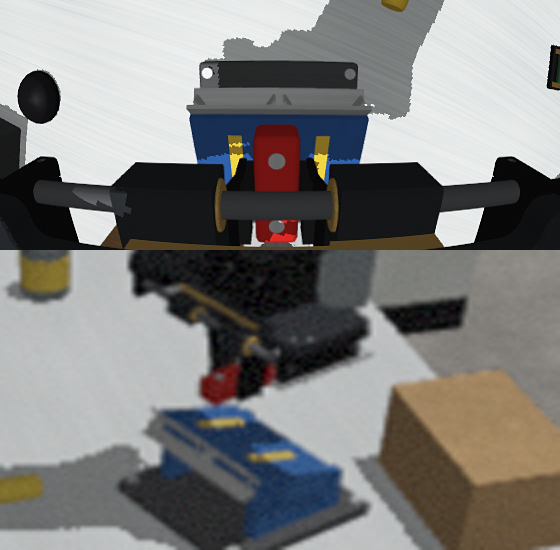

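In the wrist view (full-image pixels), the deck's front corners are at (190,195) and (369,194). The front foot screws are at (207,153) and (350,154), and the divider between the slots is near x=279. The gauge is held level above the deck.

Run:
```python
from h import *
c=load('w2')
yaw=lambda a,b: np.degrees(np.arctan2(-(a-b)[0],(a-b)[1]))
for n,p,q,z in [('deck',(190,195),(369,194),.096),('screws',(207,153),(350,154),.01),('lip outer',(199,169),(363,171),.09)]:
  a,b=atz(c,*p,z,1),atz(c,*q,z,1); a,b=(a,b) if a[1]>b[1] else (b,a)
  print(n,a.round(4),b.round(4),((a+b)/2).round(4),'len',np.linalg.norm(a-b).round(4),'yaw',yaw(a,b))
a=atz(c,279,177,.09,1);print('divider',a)
q=c['pixels']
# red handle top edges by rows
hsv=cv2.cvtColor(q,cv2.COLOR_BGR2HSV)
for v in (212,225,245,265): 
  m=np.nonzero((hsv[v,230:320,1]>150)&((hsv[v,230:320,0]<8)|(hsv[v,230:320,0]>172)))[0]+230; print(v,m.min(),m.max())
print([dep(c,u,v,True).round(4) for u,v in [(205,205),(355,205),(205,225),(350,225),(277,178),(230,178),(230,188),(220,155),(277,241),(277,215),(230,165),(230,183)]])
```

```text
deck [0.6365 0.0534 0.096 ] [ 0.6824 -0.065   0.096 ] [ 0.6595 -0.0058  0.096 ] len 0.1269 yaw 21.17403223585372
screws [0.617  0.0507 0.01  ] [ 0.6646 -0.077   0.01  ] [ 0.6408 -0.0131  0.01  ] len 0.1364 yaw 20.466842700100646
lip outer [0.6234 0.0443 0.09  ] [ 0.6638 -0.0655  0.09  ] [ 0.6436 -0.0106  0.09  ] len 0.117 yaw 20.185665748316495
divider [ 0.64935543 -0.01016733  0.09      ]
212 256 297
225 254 299
245 254 299
265 254 298
[array([ 0.6864, -0.0528,  0.0933]), array([0.648 , 0.0478, 0.0935]), array([ 0.703 , -0.0489,  0.088 ]), array([0.6646, 0.0528, 0.0873]), array([ 0.6522, -0.0106,  0.0802]), array([ 0.6642, -0.043 ,  0.0808]), array([ 0.6664, -0.0393,  0.1004]), array([ 0.6613, -0.0637,  0.0156]), array([ 0.664 , -0.0062,  0.1739]), array([ 0.6534, -0.0103,  0.1699]), array([ 0.6668, -0.0517,  0.0164]), array([ 0.6677, -0.0417,  0.0811])]
```

Emit:
arm_command(motion=[[0,0,-30,0,-1],[0,0,-50,0,-1],[0,0,-53,0,-1],[0,0,-56,0,-1],[0,0,-58,0,-1],[0,0,-58,0,-1]], grip_force=12)

```text
time: 6.3
tcp_pos: [0.6816, -0.003, 0.2787]
orientation: [0.001, -0.179, 0.984, -0.0]
contact_force: [0.4, -0.7, 0.3]
gripper_width: 0.0216
finger_force: 12.0
```

Emit:
arm_command(motion=[[0,0,-2,0,-1],[0,0,-4,0,-1],[0,0,-4,0,-1]])

```text
time: 6.6
tcp_pos: [0.6821, -0.0026, 0.2755]
orientation: [0.002, -0.179, 0.984, -0.0]
contact_force: [0.9, -1.2, 9.3]
gripper_width: 0.022
finger_force: 12.0
```

Emit:
arm_command(motion=[[0,0,-1,0,-1],[0,0,-2,0,-1],[0,0,-3,0,-1],[0,0,-3,0,-1]])

```text
time: 7.0
tcp_pos: [0.6825, -0.0025, 0.2744]
orientation: [0.003, -0.179, 0.984, 0.0]
contact_force: [-4.1, -0.5, 21.4]
gripper_width: 0.0218
finger_force: 15.5
```

Run:
```python
from h import *
d=snap('side','s3');c=snap('wrist','w3')
cv2.imwrite('pics/v3.png',np.hstack([cv2.resize(d['pixels'][140:220,290:370],(400,400),interpolation=2),cv2.resize(c['pixels'][150:350,180:380],(400,400),interpolation=2)]))
```

```text
(no output)
```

View pics/v3.png

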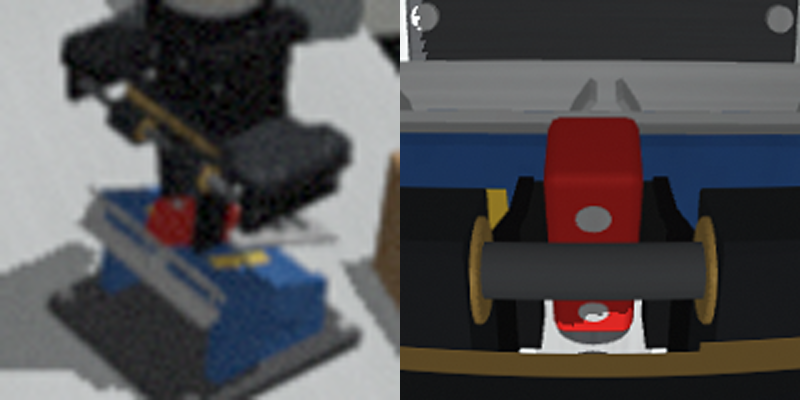

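```bash
cat >> h.py <<'E'
def tilt(tag,verbose=False,dv=(205,330),du=(262,292)):
    "slope of the red handle's top along yaw 21 from wrist depth"
    c=load(tag); hsv=cv2.cvtColor(c['pixels'],cv2.COLOR_BGR2HSV); out=[]
    for v in range(*dv):
        for u in range(*du):
            h,s,_=hsv[v,u]
            if s>150 and (h<8 or h>172) and c['depth'][v,u]>0:
                p=dep(c,u,v,True); out.append([v,p[0]*.934+p[1]*.358,p[2]])
    return np.array(out)
E
python3 - <<'E'
from h import *
for t in ('w2','w3'):
  o=tilt(t)
  for v in sorted(set(o[:,0]))[::4]:
    q=np.median(o[o[:,0]==v],0); print(t,q.round(4),(o[:,0]==v).sum())
E
```

```text
w2 [2.050e+02 6.059e-01 1.545e-01] 30
w2 [2.090e+02 6.059e-01 1.621e-01] 30
w2 [2.130e+02 6.059e-01 1.690e-01] 30
w2 [2.170e+02 6.069e-01 1.720e-01] 30
w2 [2.210e+02 6.085e-01 1.729e-01] 30
w2 [2.250e+02 6.103e-01 1.733e-01] 30
w2 [2.290e+02 6.123e-01 1.733e-01] 30
w2 [2.330e+02 6.142e-01 1.735e-01] 23
w2 [2.370e+02 6.163e-01 1.731e-01] 14
w2 [2.410e+02 6.183e-01 1.731e-01] 12
w2 [2.450e+02 6.202e-01 1.734e-01] 13
w2 [2.490e+02 6.223e-01 1.732e-01] 26
w2 [2.530e+02 6.243e-01 1.734e-01] 30
w2 [2.570e+02 6.265e-01 1.732e-01] 30
w2 [2.610e+02 6.286e-01 1.731e-01] 30
w2 [2.650e+02 6.308e-01 1.731e-01] 30
w2 [2.690e+02 6.328e-01 1.733e-01] 30
w2 [3.010e+02 6.513e-01 1.731e-01] 19
w2 [3.050e+02 6.537e-01 1.732e-01] 14
w2 [3.090e+02 6.562e-01 1.731e-01] 15
w2 [3.130e+02 6.586e-01 1.733e-01] 29
w2 [3.170e+02 6.614e-01 1.729e-01] 30
w2 [3.210e+02 6.642e-01 1.726e-01] 30
w3 [2.090e+02 6.066e-01 1.051e-01] 30
w3 [2.130e+02 6.077e-01 1.080e-01] 30
w3 [2.170e+02 6.089e-01 1.106e-01] 30
w3 [2.210e+02 6.099e-01 1.134e-01] 30
w3 [2.250e+02 6.109e-01 1.162e-01] 30
w3 [2.290e+02 6.119e-01 1.187e-01] 30
w3 [2.330e+02 6.129e-01 1.212e-01] 30
w3 [2.370e+02 6.141e-01 1.229e-01] 30
w3 [2.410e+02 6.156e-01 1.237e-01] 30
w3 [2.450e+02 6.176e-01 1.234e-01] 30
w3 [2.490e+02 6.199e-01 1.226e-01] 30
w3 [2.530e+02 6.222e-01 1.218e-01] 22
w3 [2.570e+02 6.246e-01 1.206e-01] 13
w3 [2.610e+02 6.270e-01 1.198e-01] 12
w3 [2.650e+02 6.294e-01 1.190e-01] 21
w3 [2.690e+02 6.321e-01 1.179e-01] 30
w3 [3.010e+02 6.555e-01 1.088e-01] 23
w3 [3.050e+02 6.593e-01 1.070e-01] 15
w3 [3.090e+02 6.624e-01 1.062e-01] 19
w3 [3.130e+02 6.664e-01 1.042e-01] 30
```

By depth, the gauge now lies flush on the deck with a nose-down tilt of about 21°. I'll grip harder, lift, and back out to in front of the right slot.

Emit:
arm_command(motion=[[0,0,0,0,-1],[0,0,0,0,-1],[0,0,20,0,-1],[0,0,60,0,-1],[-30,-18,70,0,-1],[-70,-43,70,0,-1],[-110,-66,70,0,-1],[-141,-86,70,0,-1]], grip_force=50)

```text
time: 7.9
tcp_pos: [0.5381, -0.0895, 0.3403]
orientation: [-0.0, -0.179, 0.984, 0.0]
contact_force: [0.1, -0.6, -0.3]
gripper_width: 0.0219
finger_force: 50.0
```

Emit:
arm_command(motion=[[0,0,0,0,-1],[0,0,0,0,-1]])

```text
time: 8.1
tcp_pos: [0.5399, -0.0885, 0.341]
orientation: [0.001, -0.179, 0.984, 0.001]
contact_force: [0.8, 0.6, -1.5]
gripper_width: 0.0215
finger_force: 50.0
```

Run:
```python
from h import *
c=snap('wrist','w4');s=arm.state();print(s['time'],s['tcp_pos'],s['orientation'],s['contact_force'],s['q'])
o=tilt('w4',dv=(205,330))
for v in sorted(set(o[:,0]))[::6]: print(np.median(o[o[:,0]==v],0).round(4))
m=(o[:,0]>248)&(o[:,0]<312);k=np.polyfit(o[m,1],o[m,2],1);print(np.degrees(np.arctan(k[0])))
o=tilt('w3');m=(o[:,0]>248)&(o[:,0]<312);k=np.polyfit(o[m,1],o[m,2],1);print(np.degrees(np.arctan(k[0])))
```

```text
8.15 [ 0.54064124 -0.08772643  0.34087231] [ 5.33436984e-04 -1.79749640e-01  9.83712190e-01  3.30128255e-04] [ 1.34742737  0.37649498 -1.83337444] [-0.51349342  0.19003558  0.67087116  1.82774545 -0.12913092  1.16653334
  2.13174855]
[2.090e+02 4.419e-01 1.721e-01]
[2.150e+02 4.436e-01 1.763e-01]
[2.210e+02 4.452e-01 1.801e-01]
[2.270e+02 4.468e-01 1.841e-01]
[2.330e+02 4.483e-01 1.879e-01]
[2.390e+02 4.502e-01 1.901e-01]
[2.450e+02 4.530e-01 1.901e-01]
[2.510e+02 4.564e-01 1.886e-01]
[2.570e+02 4.600e-01 1.874e-01]
[2.630e+02 4.635e-01 1.863e-01]
[2.690e+02 4.674e-01 1.846e-01]
[3.030e+02 4.927e-01 1.743e-01]
[3.090e+02 4.979e-01 1.724e-01]
[3.150e+02 5.045e-01 1.686e-01]
-21.60739759848751
-21.331528510753134
```

Emit:
arm_command(motion=[[0,-1,-15,0,-1],[0,-1,-23,0,-1],[0,-1,-23,0,-1],[9,2,-26,0,-1],[18,6,-30,0,-1],[22,7,-32,0,-1],[22,7,-32,0,-1]])

```text
time: 8.85
tcp_pos: [0.5632, -0.081, 0.3085]
orientation: [-0.0, -0.18, 0.984, -0.0]
contact_force: [-1.7, 0.6, 2.4]
gripper_width: 0.0217
finger_force: 50.0
```

Run:
```python
from h import *
c=snap('wrist','w5');d=snap('side','s5');s=arm.state();print(s['time'],s['tcp_pos'],s['contact_force'])
cv2.imwrite('pics/v5.png',np.hstack([cv2.resize(d['pixels'][150:220,280:350],(400,400),interpolation=2),cv2.resize(c['pixels'][200:400,180:380],(400,400),interpolation=2)]))
```

```text
8.95 [ 0.56294495 -0.08100365  0.30871059] [-1.96541944  0.66632248  0.35011392]
```

View pics/v5.png

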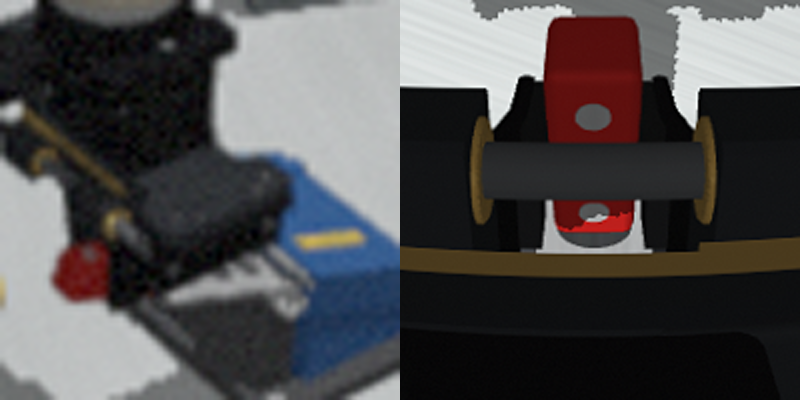

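The side view shows the blade tip between the flared lips of the right-hand (−y) slot. Forces are low, so I'll carry on.

Emit:
arm_command(motion=[[4,2,-2,0,-1],[9,3,-3,0,-1],[13,5,-5,0,-1],[18,7,-7,0,-1],[22,8,-9,0,-1],[26,10,-10,0,-1],[26,10,-10,0,-1]])

```text
time: 9.65
tcp_pos: [0.5891, -0.0709, 0.2984]
orientation: [0.0, -0.18, 0.984, -0.0]
contact_force: [2.6, 1.4, 0.1]
gripper_width: 0.0217
finger_force: 50.0
```

Emit:
arm_command(motion=[[4,2,-2,0,-1],[9,3,-3,0,-1],[13,5,-5,0,-1],[18,7,-7,0,-1],[18,7,-7,0,-1]])

```text
time: 10.15
tcp_pos: [0.6072, -0.0638, 0.2913]
orientation: [0.0, -0.18, 0.984, -0.0]
contact_force: [2.6, 1.1, 0.3]
gripper_width: 0.0219
finger_force: 50.0
```

Emit:
arm_command(motion=[[4,2,-2,0,-1],[9,3,-3,0,-1],[13,5,-5,0,-1],[18,7,-7,0,-1],[18,7,-7,0,-1]])

```text
time: 10.65
tcp_pos: [0.6249, -0.0571, 0.2842]
orientation: [0.0, -0.18, 0.984, -0.0]
contact_force: [1.0, 0.7, 1.1]
gripper_width: 0.0218
finger_force: 50.0
```

Emit:
arm_command(motion=[[3,1,-1,0,-1],[5,2,-2,0,-1],[7,3,-3,0,-1],[8,3,-3,0,-1],[8,3,-3,0,-1]])

```text
time: 11.15
tcp_pos: [0.6283, -0.0569, 0.281]
orientation: [-0.006, -0.178, 0.984, 0.001]
contact_force: [-31.5, -3.5, 23.7]
gripper_width: 0.0215
finger_force: 50.0
```

Run:
```python
from h import *
d=snap('side','s6');c=snap('wrist','w6');s=arm.state();print(s['time'],s['tcp_pos'],s['contact_force'])
o=tilt('w6')
for v in sorted(set(o[:,0]))[::8]: print(np.median(o[o[:,0]==v],0).round(4))
m=(o[:,0]>248)&(o[:,0]<312);k=np.polyfit(o[m,1],o[m,2],1);print(np.degrees(np.arctan(k[0])))
cv2.imwrite('pics/v6.png',np.hstack([cv2.resize(d['pixels'][150:220,280:350],(400,400),interpolation=2),cv2.resize(c['pixels'][150:350,180:380],(400,400),interpolation=2)]))
```

```text
11.25 [ 0.62822614 -0.05696449  0.28102917] [-31.08513062  -3.47177399  22.43635331]
[2.060e+02 5.324e-01 1.107e-01]
[2.140e+02 5.345e-01 1.173e-01]
[2.220e+02 5.365e-01 1.233e-01]
[2.300e+02 5.386e-01 1.283e-01]
[2.380e+02 5.420e-01 1.293e-01]
[2.460e+02 5.462e-01 1.279e-01]
[2.540e+02 5.506e-01 1.268e-01]
[2.620e+02 5.553e-01 1.250e-01]
[2.700e+02 5.601e-01 1.237e-01]
[3.060e+02 5.856e-01 1.151e-01]
[3.140e+02 5.922e-01 1.128e-01]
-18.135951577460176
```

View pics/v6.png

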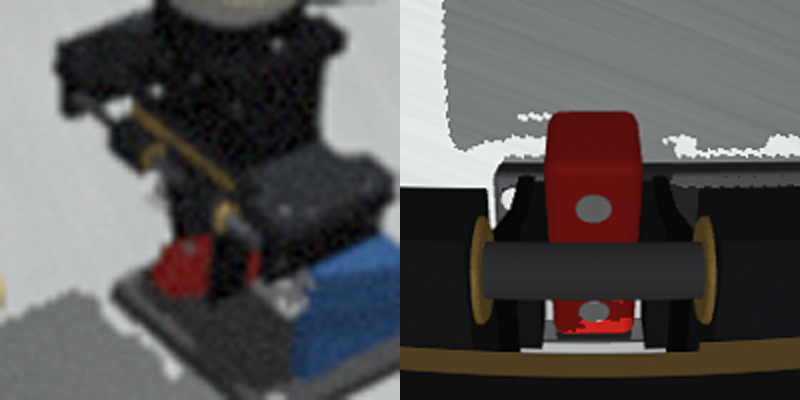

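Emit:
arm_command(motion=[[-6,-2,2,0,-1],[-6,-2,4,0,-1],[-6,-2,4,0,-1]])

```text
time: 11.55
tcp_pos: [0.6257, -0.0566, 0.2848]
orientation: [-0.001, -0.179, 0.984, -0.0]
contact_force: [-4.0, -1.6, -3.7]
gripper_width: 0.0216
finger_force: 50.0
```

Emit:
arm_command(motion=[[2,1,-1,0,-1],[4,2,-2,0,-1],[6,2,-3,0,-1],[6,2,-3,0,-1],[6,2,-3,0,-1]])

```text
time: 12.05
tcp_pos: [0.6291, -0.0563, 0.2817]
orientation: [-0.006, -0.178, 0.984, 0.001]
contact_force: [-27.1, -3.3, 13.2]
gripper_width: 0.0217
finger_force: 50.0
```

Run:
```python
from h import *
c=snap('wrist','w7');s=arm.state();print(s['time'],s['tcp_pos'],s['contact_force'])
o=tilt('w7')
m=(o[:,0]>248)&(o[:,0]<312);k=np.polyfit(o[m,1],o[m,2],1);print(np.degrees(np.arctan(k[0])))
```

```text
12.1 [ 0.62909918 -0.05637134  0.28168641] [-26.35180105  -3.59768504  13.37895695]
-18.636128412315305
```

Emit:
arm_command(motion=[[-3,-1,1,0,-1],[-3,-1,1,0,-1],[-3,-1,1,0,0],[-3,-1,1,0,0],[-3,-1,1,0,0],[-3,-1,1,0,0],[-3,-1,1,0,0],[-3,-1,1,0,0]], grip_force=5)

```text
time: 12.9
tcp_pos: [0.6294, -0.0553, 0.2836]
orientation: [0.0, -0.179, 0.984, -0.0]
contact_force: [0.0, 0.8, -0.1]
gripper_width: 0.0434
finger_force: 0.0
```

Run:
```python
from h import *
c=snap('wrist','w8');s=arm.state();print(s['time'],s['tcp_pos'],s['contact_force'],s['gripper_width'])
for t in ('w7','w8'):
  o=tilt(t)
  for v in sorted(set(o[:,0]))[::12]: print(np.median(o[o[:,0]==v],0).round(4))
  m=(o[:,0]>248)&(o[:,0]<312);k=np.polyfit(o[m,1],o[m,2],1);print(np.degrees(np.arctan(k[0])))
```

```text
12.95 [ 0.62941027 -0.05535396  0.28364879] [-0.35807336  0.33676739  0.04525095] 0.043353811926578945
[2.050e+02 5.333e-01 1.112e-01]
[2.170e+02 5.364e-01 1.206e-01]
[2.290e+02 5.394e-01 1.291e-01]
[2.410e+02 5.447e-01 1.297e-01]
[2.530e+02 5.514e-01 1.274e-01]
[2.650e+02 5.583e-01 1.254e-01]
[3.050e+02 5.862e-01 1.159e-01]
-18.636128412315305
[2.050e+02 5.348e-01 1.163e-01]
[2.170e+02 5.379e-01 1.254e-01]
[2.290e+02 5.418e-01 1.303e-01]
[2.410e+02 5.481e-01 1.287e-01]
[2.530e+02 5.551e-01 1.260e-01]
[2.650e+02 5.622e-01 1.240e-01]
[3.050e+02 5.914e-01 1.138e-01]
-18.738148442206317
```

Emit:
arm_command(motion=[[0,0,10,0,0],[0,0,40,0,0],[0,0,80,0,0],[0,0,110,0,0],[0,0,110,0,0]])

```text
time: 13.45
tcp_pos: [0.6302, -0.0562, 0.3992]
orientation: [0.004, -0.179, 0.984, -0.001]
contact_force: [-0.3, 0.1, 0.5]
gripper_width: 0.0435
finger_force: 0.0
```

Run:
```python
from h import *
c=snap('wrist','w9');d=snap('side','s9');s=arm.state();print(s['time'],s['tcp_pos'])
cv2.imwrite('pics/v9.png',np.hstack([cv2.resize(d['pixels'][150:220,280:350],(400,400),interpolation=2),cv2.resize(c['pixels'][130:330,180:380],(400,400),interpolation=2)]))
```

```text
13.55 [ 0.62940639 -0.05548646  0.39468209]
```

View pics/v9.png

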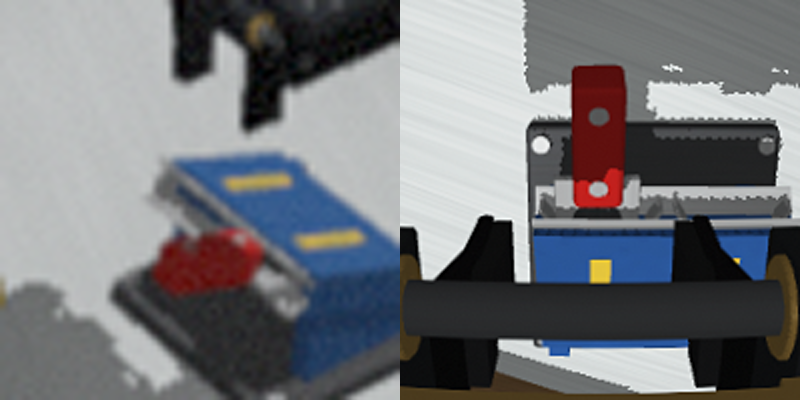

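The gauge sits in the right slot (−y side), released. Its handle front is at about (279,234) and the deck edge is near row 246. I'll check the handle-to-mouth gap numerically.

Run:
```python
from h import *
c=load('w9')
D=np.array([.9336,.3584])
for u in (272,279,286):
  for v in range(214,262,3):
    p=dep(c,u,v,True); print(u,v,(p[:2]@D).round(4),p[2].round(4),c['pixels'][v,u]) if u==279 or v>232 else 0
```

```text
272 235 0.6055 0.089 [34 32 28]
272 238 0.6087 0.0886 [25 24 23]
272 241 0.6067 0.1013 [173 172 170]
272 244 0.6136 0.0917 [111  97  88]
272 247 0.615 0.0959 [74 40 20]
272 250 0.6189 0.094 [154  86  42]
272 253 0.622 0.0942 [155  86  42]
272 256 0.6258 0.0927 [153  86  43]
272 259 0.6299 0.0907 [153  86  43]
279 214 0.5757 0.118 [15 16 96]
279 217 0.5783 0.118 [14 15 96]
279 220 0.5813 0.117 [ 61  61 101]
279 223 0.5833 0.1188 [177 177 174]
279 226 0.5871 0.1158 [178 177 174]
279 229 0.5904 0.1143 [ 22  25 194]
279 232 0.5936 0.1131 [ 28  32 193]
279 235 0.6061 0.0876 [32 31 27]
279 238 0.609 0.0879 [26 25 24]
279 241 0.6069 0.1009 [171 170 168]
279 244 0.6134 0.0923 [111  96  87]
279 247 0.615 0.0959 [74 42 21]
279 250 0.6182 0.0957 [155  87  42]
279 253 0.6217 0.0949 [154  86  42]
279 256 0.626 0.0924 [154  85  41]
279 259 0.6296 0.0915 [116  89  64]
286 235 0.6054 0.0893 [31 30 27]
286 238 0.6092 0.0875 [26 25 25]
286 241 0.6068 0.1013 [171 171 168]
286 244 0.6137 0.0918 [109  94  85]
286 247 0.6155 0.0948 [62 33 16]
286 250 0.6182 0.0958 [153  86  42]
286 253 0.6224 0.0934 [152  86  43]
286 256 0.6263 0.0918 [153  85  41]
286 259 0.6295 0.0917 [157  84  38]
```

The gap reads about 24 mm against the 20 mm expected, so the blade may be a few mm short. I'll push the handle's rear with closed fingers to find out.

Emit:
arm_command(motion=[[-40,-16,0,0,-1],[-59,-23,0,0,-1],[-59,-23,0,0,-1],[-59,-23,0,0,-1],[-59,-23,-30,0,-1],[-59,-23,-60,0,-1],[-59,-23,-91,0,-1],[-59,-23,-91,0,-1]], grip_force=20)

```text
time: 14.35
tcp_pos: [0.5695, -0.0771, 0.2983]
orientation: [-0.004, -0.18, 0.984, 0.0]
contact_force: [-0.2, 0.7, -0.2]
gripper_width: 0.0007
finger_force: 0.0
```

Emit:
arm_command(motion=[[4,2,-1,0,-1],[8,3,-2,0,-1],[12,5,-3,0,-1],[14,5,-3,0,-1],[14,5,-3,0,-1]])

```text
time: 14.85
tcp_pos: [0.5849, -0.0732, 0.3001]
orientation: [0.0, -0.18, 0.984, -0.0]
contact_force: [0.4, 0.1, 0.8]
gripper_width: 0.0001
finger_force: 0.0
```

Emit:
arm_command(motion=[[2,1,-1,0,-1],[4,2,-1,0,-1],[6,2,-2,0,-1],[8,3,-3,0,-1],[8,3,-3,0,-1]])

```text
time: 15.35
tcp_pos: [0.5905, -0.0716, 0.2966]
orientation: [-0.003, -0.179, 0.984, 0.001]
contact_force: [-16.1, -1.1, 16.4]
gripper_width: 0.0006
finger_force: 10.2
```

Emit:
arm_command(motion=[[2,1,0,0,-1],[3,1,0,0,-1],[3,1,0,0,-1]])

```text
time: 15.65
tcp_pos: [0.5918, -0.0716, 0.2964]
orientation: [-0.006, -0.178, 0.984, 0.001]
contact_force: [-28.5, -3.5, 23.5]
gripper_width: 0.0005
finger_force: 16.9
```

Run:
```python
from h import *
c=snap('wrist','w10');s=arm.state();print(s['tcp_pos'],s['contact_force'])
D=np.array([.9336,.3584]); hsv=cv2.cvtColor(c['pixels'],cv2.COLOR_BGR2HSV)
for v in range(200,330,4):
  p=dep(c,277,v,True); print(v,(p[:2]@D).round(4),p[2].round(4),c['pixels'][v,277]) if c['depth'][v,277]>0.1 else 0
```

```text
[ 0.59172815 -0.07163417  0.29640228] [-28.76482353  -3.29946722  23.72042481]
200 0.521 -0.0016 [109 109 106]
204 0.5246 -0.0014 [109 110 107]
208 0.5278 0.0002 [112 112 109]
212 0.5318 -0.0009 [112 112 109]
216 0.5351 0.0003 [103 104 100]
220 0.5391 -0.0007 [210 210 205]
224 0.5427 -0.0002 [215 216 212]
228 0.5464 0.0002 [220 221 216]
232 0.5502 0.0 [219 220 215]
236 0.5536 0.0012 [218 219 215]
240 0.5148 0.1144 [179 179 175]
244 0.5143 0.1215 [96 96 93]
248 0.5153 0.1247 [94 94 92]
252 0.5149 0.1308 [94 94 92]
256 0.515 0.1354 [97 97 95]
260 0.516 0.138 [46 46 45]
264 0.5179 0.1382 [44 44 44]
268 0.5201 0.1381 [11 11 35]
300 0.5445 0.1271 [21 21 36]
304 0.546 0.1287 [30 29 39]
308 0.5496 0.1271 [39 38 37]
312 0.5534 0.1253 [40 39 37]
316 0.5569 0.1242 [20 21 79]
320 0.5602 0.1234 [20 20 78]
324 0.5641 0.1219 [19 19 73]
```

Emit:
arm_command(motion=[[-15,-6,2,0,-1],[-25,-10,2,0,-1],[-25,-10,40,0,-1],[-25,-10,85,0,-1],[0,0,110,0,-1],[15,8,110,0,-1],[15,8,110,0,-1],[15,8,110,0,-1]])

```text
time: 16.5
tcp_pos: [0.6102, -0.0614, 0.406]
orientation: [-0.0, -0.18, 0.984, -0.0]
contact_force: [0.4, -1.3, -0.7]
gripper_width: 0.0004
finger_force: 0.0
```

Run:
```python
from h import *
c=snap('wrist','w11');d=snap('side','s11');t=snap('top','t11');s=arm.state();print(s['time'],s['tcp_pos'])
cv2.imwrite('pics/v11.png',np.hstack([c['pixels'][100:400,140:440],cv2.resize(t['pixels'][125:185,220:290],(350,300),interpolation=2)]))
D=np.array([.9336,.3584])
W=np.linalg.inv(c['world_to_cam']);vs,us=np.mgrid[100:400,140:440]
x=(us-c['cx'])/c['fx'];y=(vs-c['cy'])/c['fy'];r=np.hypot(x,y)+1e-9;z=c['depth'][vs,us]
P=np.stack([x/r*np.tan(r)*z,y/r*np.tan(r)*z,z],-1)@W[:3,:3].T+W[:3,3]
f=P[...,:2]@D;l=P[...,:2]@[-D[1],D[0]];hsv=cv2.cvtColor(c['pixels'],cv2.COLOR_BGR2HSV)[vs,us]
red=(hsv[...,1]>150)&((hsv[...,0]<8)|(hsv[...,0]>172)); blue=(hsv[...,1]>120)&(abs(hsv[...,0].astype(int)-110)<12)
m=red&(P[...,2]>.09); print('red f',np.percentile(f[m],[0,1,99,100]),'l',np.percentile(l[m],[1,50,99]))
for lo in np.arange(.525,.605,.004):
  k=m&(f>=lo)&(f<lo+.004); print(lo.round(3),np.median(P[k][:,2]).round(4),np.median(l[k]).round(4),k.sum()) if k.sum()>3 else 0
m=blue&(P[...,2]>.06); print('blue')
for lo in np.arange(.600,.66,.004):
  k=m&(f>=lo)&(f<lo+.004); print(lo.round(3),np.median(P[k][:,2]).round(4),k.sum()) if k.sum()>3 else 0
```

```text
16.65 [ 0.60971475 -0.06204968  0.40617552]
red f [0.47449454 0.53325894 0.57742838 0.57788809] l [-0.28585945 -0.27501018 -0.2647283 ]
0.529 0.1128 -0.2706 5
0.533 0.1186 -0.2757 181
0.537 0.1289 -0.2749 210
0.541 0.1295 -0.2749 115
0.545 0.1285 -0.2757 95
0.549 0.1269 -0.2799 66
0.553 0.1256 -0.2745 92
0.557 0.1243 -0.275 104
0.561 0.123 -0.2758 95
0.565 0.1218 -0.2742 98
0.569 0.1203 -0.275 93
0.573 0.1191 -0.2751 90
0.577 0.1184 -0.2742 19
blue
```

View pics/v11.png

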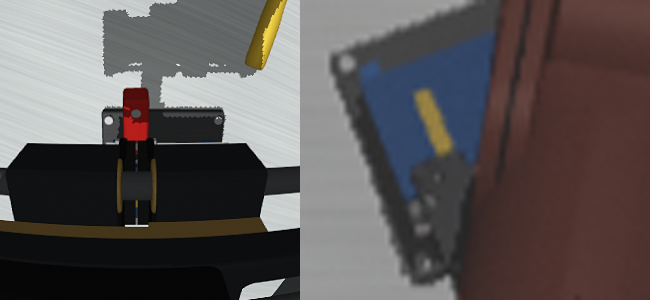

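The last picture shows the handle still square to the slot; the closed gripper hides the dock. I'll move forward with the fingers open and measure the gap from depth.

Emit:
arm_command(motion=[[40,15,0,0,0.3],[63,24,-10,0,0.3],[63,24,-10,0,0.3],[63,24,-10,0,0.3],[63,24,-10,0,0.3],[63,24,-10,0,0.3]])

```text
time: 17.25
tcp_pos: [0.6727, -0.0383, 0.3974]
orientation: [0.0, -0.179, 0.984, 0.0]
contact_force: [1.3, -0.7, 0.1]
gripper_width: 0.0401
finger_force: 0.0
```

```bash
cat > gap.py <<'E'
from h import *
def cloud(tag):
    c=load(tag);D=np.array([.9336,.3584])
    W=np.linalg.inv(c['world_to_cam']);vs,us=np.mgrid[0:420,0:560]
    x=(us-c['cx'])/c['fx'];y=(vs-c['cy'])/c['fy'];r=np.hypot(x,y)+1e-9;z=c['depth']
    P=np.stack([x/r*np.tan(r)*z,y/r*np.tan(r)*z,z],-1)@W[:3,:3].T+W[:3,3]
    return P[...,:2]@D,P[...,:2]@[-D[1],D[0]],P[...,2],cv2.cvtColor(c['pixels'],cv2.COLOR_BGR2HSV),z>0
E
python3 - <<'E'
from gap import *
snap('wrist','w12');s=arm.state();print(s['time'],s['tcp_pos'])
f,l,z,h,ok=cloud('w12')
red=(h[...,1]>150)&((h[...,0]<8)|(h[...,0]>172))&(z>.09)&(z<.14)&(abs(l+.276)<.008)
blue=(h[...,1]>120)&(abs(h[...,0].astype(int)-110)<12)&(z>.06)&(z<.12)
allm=ok&(z>.05)&(z<.115)&(abs(l+.276)<.035)&~red
for n,m,lo,hi in [('red',red,.525,.605),('blue',blue,.6,.64),('other near',allm&(abs(l+.276)<.017),.59,.63),('wings',allm&(abs(l+.276)>.02),.59,.63)]:
  print(n)
  for a in np.arange(lo,hi,.003):
    k=m&(f>=a)&(f<a+.003)
    if k.sum()>5: print((a+.0015).round(4),np.percentile(z[k],[10,50,90]).round(4),k.sum())
E
```

```text
17.3 [ 0.67276761 -0.03813084  0.39738074]
red
0.5325 [0.1142 0.1149 0.1159] 20
0.5355 [0.1173 0.12   0.1227] 62
0.5385 [0.1242 0.1278 0.1297] 84
0.5415 [0.1293 0.1302 0.1315] 84
0.5445 [0.1286 0.1295 0.1302] 84
0.5475 [0.1277 0.1286 0.1298] 64
0.5505 [0.1269 0.1278 0.1283] 39
0.5535 [0.126  0.1267 0.1274] 39
0.5565 [0.1243 0.1255 0.1262] 80
0.5595 [0.1235 0.1244 0.1256] 83
0.5625 [0.1228 0.1235 0.1243] 76
0.5655 [0.1216 0.1225 0.1233] 63
0.5685 [0.1206 0.1216 0.1225] 80
0.5715 [0.1199 0.1207 0.1215] 71
0.5745 [0.1186 0.1195 0.1204] 69
0.5775 [0.1179 0.1187 0.1196] 77
0.5805 [0.117  0.1178 0.1186] 58
0.5835 [0.1157 0.1167 0.1177] 37
0.5865 [0.1149 0.1156 0.1163] 35
0.5895 [0.1132 0.1144 0.1154] 50
0.5925 [0.1124 0.1133 0.1142] 69
0.5955 [0.1112 0.1121 0.1124] 11
0.5985 [0.0905 0.0911 0.0921] 11
blue
0.6135 [0.0923 0.0933 0.0955] 136
0.6165 [0.0924 0.0953 0.0963] 525
0.6195 [0.0937 0.0945 0.0954] 377
0.6225 [0.0926 0.0935 0.0944] 384
0.6255 [0.0916 0.0925 0.0933] 378
0.6285 [0.0905 0.0914 0.0923] 378
0.6315 [0.0894 0.0903 0.0912] 298
0.6345 [0.0884 0.0892 0.0902] 302
0.6375 [0.0873 0.
[... 236 characters left out ...]
[0.0884 0.1002 0.1018] 249
0.6095 [0.0962 0.0982 0.0998] 61
0.6125 [0.0915 0.0928 0.0951] 83
0.6155 [0.0924 0.0949 0.0963] 161
0.6185 [0.094  0.0948 0.0958] 109
0.6215 [0.0929 0.0937 0.0945] 110
0.6245 [0.0917 0.0927 0.0934] 92
0.6275 [0.0909 0.0917 0.0924] 103
0.6305 [0.0899 0.0906 0.0914] 105
wings
0.5975 [0.0774 0.0784 0.0794] 39
0.6005 [0.0778 0.0789 0.0801] 89
0.6035 [0.0789 0.0804 0.0922] 105
0.6065 [0.0808 0.0998 0.1016] 185
0.6095 [0.0815 0.097  0.0998] 70
0.6125 [0.0917 0.093  0.0955] 48
0.6155 [0.0913 0.0947 0.0964] 122
0.6185 [0.094  0.0949 0.0957] 83
0.6215 [0.0931 0.0938 0.0948] 71
0.6245 [0.092  0.0928 0.0934] 84
0.6275 [0.0908 0.0916 0.0924] 76
0.6305 [0.0895 0.0904 0.0914] 78
```

By depth, the handle front is about 21 mm from the mouth, against 20 mm when home. The lip position also matches the mouth position I computed. Both pushes met a hard stop there, far past the 40 mm jam depth. The gripper is clear.

```bash
python3 -c "
from cell import arm
print(arm.close_job())"
```

```text
the job is handed in; nothing more can be done
None
```

The small red gauge is in the dock's right (−y) slot and released. The blade slid past the 40 mm jam depth to a hard stop, with the handle front measured about 21 mm from the mouth (20 mm is fully home), and I handed the job in at about 17 s with the gripper clear; no verdict came back.

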